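# Tip a cone washer off its rim and add it to the spring stack

### The arm

A 7-joint arm with a two-finger parallel gripper is mounted at the origin on a cart in front of the work surface, level with it; the furniture and walls round the work are solid. World frame = base frame: x ahead of the robot, y to its left, z up, the work surface at z = 0. Lengths are in m, angles in rad, forces in N, time in s.
With the tool pointing down it reaches from about 0.375 to 0.925 m from the base axis. Payload 3.1 kg.
Tool frame: the origin (TCP) lies midway between the tips of the shut fingers; the grasp point (between the pads) lies 19 mm behind it; z points along the fingers, y is the line along which they close (so a half turn about z gives the same grasp; the last joint's range is limited). The gripper opens to 85 mm and grips with 20 to 120 N. Pads are 22 mm wide; open, the fingers measure 114 mm over their backs; the gripper's body (76 mm by 85 mm) begins 54 mm behind the grasp point. The pads swing forward as they close: fully open they stand 13 mm farther back than shut.
Start: joints at [1.045, 0.383, 0.044, 1.598, -0.018, 1.161, -0.05], TCP at [0.27, -0.591, 0.231] pointing down, gripper open.
Joint ranges: [-2.61, 2.61], [-0.41, 2.15], [-1.48, 1.57], [0, 2.5], [-1.57, 4.71], [0.05, 1.97], [-2.85, 2.85]. Speed limits (rad/s): [2.79, 2.79, 3.14, 3.14, 3.14, 3.14, 3.14].

### API

Orientations are given as a unit quaternion [x, y, z, w].
In Python, from cell import read_state, cams, ticket gives the robot as it stands.
- The arm moves only by the shell command python3 -m crank 'ROWS' [FORCE]. ROWS is JSON, a list of rows, each an object with "claw": the opening, from 0 (shut) to 1 (fully open); "xyz": the shift along the tool's x, y, z in mm, a list of three; "roll": the turn about the tool's z in rad. A call has 1 to 12 rows; each row shifts and turns the commanded pose from where the row before left it, along the tool's axes as they then stand; what a row does not reach is not made up. A row lasts 1/8 s, in which the tool goes at most 62.5 mm and 10.7 degrees, less where a joint would pass 70% of its speed; a pose out of reach is approached as far as the arm can. A call with a gripper value outside its range is refused whole. The fingers move at their own pace and stop on an object; FORCE is the grip in N (left out, the last holds). Time passes only in rows, so rows that do not move let the fingers close. It gives the time, the measured TCP pose, the force, the opening and the grip force at its end, in the units of the state.
- read_state(): the state, without advancing time (a new reading comes with each control period).
- cams.snapshot(name): name is "scene" or "top"; returns a dict with "image" (420x560x3 uint8, red, green, blue), "fov_y" (degrees; the focal length in pixels is half the picture's height over the tangent of half this angle, whatever the lens; pixels are square), "cx", "cy" (the principal point, pixels), "R" (3x3) and "t" (3): a world point X has camera coordinates R X + t. Camera axes: x right, y down, z forward; pixel columns grow to the right and rows downward; lengths in m; the calibration is good to about 2 mm. A picture is of the moment at which its call begins. There is no depth.
- ticket.finish_job(): hands the job in; it is judged then, once.
The state is a dict: "clock": time; "joint_pos": joint angles; "qvel": joint speeds; "tau": joint torques, N m; "tool_pos": TCP position; "tcp_rot": TCP orientation; "ft_force": force on the tool from outside, world axes, zero at the start; "wrist_torque": the same for the moment, N m; "opening": finger opening in m; "gripper_force": force on a finger pad.
Only numpy, scipy, OpenCV 4.12 (cv2) and the standard library are available. Lean on these libraries where they do the work, as an engineer would, in place of code of your own. Each camera call takes 0.05 s, during which the arm holds its last target. There are 200 camera calls.

### The job

A cone washer stands on its rim beside the spring stack of the bond press. With a light push, without gripping it, tip it over where it stands so that it comes to lie on the worktop with its yellow hollow side down; only then pick it up, still that way up, and lower it over the arbor (do not drop it) so that it lies flat on the stack, rim on rim with the top washer, and let it go. Leave the tape, reel, wipes, swab cup and dropper bottle where they are.

Things in the scene. Friction and masses are not known exactly. Their poses are not given: they have to be found in the camera images.
- cone_washer: dark steel conical spring washer (0.15 to 0.26 kg, loose), standing on its rim. Outer diameter 64 mm, bore 30, rim 10 thick; the cone rises 5, so lying flat it is 15 high. Origin: on its axis in the plane of the rim edge on the yellow painted hollow side (rim from z = 0 to 10 mm). z axis: from hollow side to crowned side; horizontal while it stands (origin 32 mm high), straight up when it lies hollow side down
- washer_crown (a point): point on the loose washer's axis at its dark crowned face round the bore, 15 mm from the washer's origin along its z. The centre of mass is halfway between them: standing, the washer falls to the crowned side when leaned about 5 degrees, to the hollow side about 13 degrees. To fall hollow side down, its top must be pushed from the crowned side, along its -z
- arbor_stand: fixed stand: a round aluminium base (100 mm across, 10 mm high) with a vertical steel arbor of 20 mm diameter with a tapered tip, and two cone washers like the loose one, fixed on it: the lower hollow side down, the upper hollow side up, so its yellow face shows on top. Origin: centre of the underside, on the worktop; z up along the arbor
- stack_top (a point): on the arbor's axis at the height of the top rim of the stack, 40 mm above the worktop, where the origin of the loose washer must come to lie
- arbor_tip (a point): the centre of the arbor's tip, 75 mm above the worktop (35 mm above the stack); the arbor's last 8 mm taper from 20 to 10 mm diameter
- kapton_tape: bystander: an orange-brown roll of tape lying flat, 72 mm across, 12 mm high; origin at the centre of its underside
- film_reel: bystander: a white reel lying flat, 68 mm across, 12 mm high; origin at the centre of its underside
- wipe_pack: bystander: a white pack of wipes, 60 x 105 x 22 mm (long along its y); origin at the centre of its underside
- swab_cup: bystander: a clear cup of swabs standing upright, 51 mm across, 109 mm high; origin at the centre of its underside
- amber_dropper: bystander: a brown dropper bottle with a black top, standing upright, 30 mm across, 104 mm high; origin at the centre of its underside
Mind the look-alikes: they are no part of the job. Of the things that look like the cone_washer, take the one that is farthest to the robot's right at the start.

How it is judged:
On the way:
1. the washer, tipped over where it stood, lies flat on the worktop with its hollow side down (angle between cone_washer's own z axis and vertical below 0.1 rad and height (world z) of cone_washer below 0.005 m and distance of cone_washer from where it was at the start of the episode below 0.13 m and linear speed of cone_washer below 0.05 m/s and angular speed of cone_washer below 0.5 rad/s), for 0.2 s.
At the end, for the whole second after the job is handed in: The loose washer lies on the stack with the arbor through its bore, hollow side down: its origin within 7.5 mm sideways and 3 mm in height of the stack's top, its axis within 0.06 rad of vertical, at rest and released (horizontal distance between cone_washer and stack_top below 0.0075 m and z of cone_washer in the frame of stack_top between -0.003 and 0.003 m and angle between cone_washer's own z axis and vertical below 0.06 rad and linear speed of cone_washer below 0.02 m/s and angular speed of cone_washer below 0.2 rad/s); the robot touches nothing.
It fails at once if the washer is gripped or pushed hard (more than 15 N from the fingers) while it is not lying or held with its hollow side down (axis more than 0.6 rad from upright) (contact force between the fingers and cone_washer above 15 N and angle between cone_washer's own z axis and vertical above 0.6 rad).
It fails at once if the washer falls onto the stack: faster than 0.6 m/s within 30 mm of the arbor's axis, below the arbor's tip (linear speed of cone_washer above 0.6 m/s and horizontal distance between cone_washer and stack_top below 0.03 m and z of cone_washer in the frame of arbor_tip below 0 m).
It fails at once if a bystander (tape, reel, wipes, swab cup or dropper bottle) is moved by more than 20 mm or tipped over (distance of any of kapton_tape, film_reel, wipe_pack, swab_cup, amber_dropper from where it was at the start of the episode above 0.02 m or angle between any of kapton_tape, film_reel, wipe_pack, swab_cup, amber_dropper's own z axis and vertical above 0.4 rad).
It also fails if it takes over 51 s, if anything falls off the work surface, if the arm or the gripper's body presses on something with over 40 N, if the wrist force passes 120 N, or if a joint passes its speed limit or range.

## Working session

There is one attempt and no reset: what is moved stays moved. The work goes in short steps, Python scripts to look and compute and a shell command to move; the robot and the scene stay as the last step left them, time stands still between calls to the robot, and variables do not carry over. Pictures are saved under pics/ and viewed, at most 10 in all, crops included, and the job is handed in when it is done.

```bash
mkdir -p pics
cat > h.py <<'E'
import numpy as np, cv2
from cell import read_state, cams, ticket
def snap(n,f=None):
    s=cams.snapshot(n)
    if f: cv2.imwrite('pics/'+f+'.png',s['image'][:,:,::-1])
    return s
def K(s):
    f=s['image'].shape[0]/2/np.tan(np.radians(s['fov_y'])/2); return f
def ray(s,u,v):
    f=K(s);R=np.array(s['R']);t=np.array(s['t'])
    d=R.T@np.array([(u-s['cx'])/f,(v-s['cy'])/f,1]);return -R.T@t,d
def plane(s,u,v,z):
    o,d=ray(s,u,v);return o+d*(z-o[2])/d[2]
def tri(s1,p1,s2,p2):
    o1,d1=ray(s1,*p1);o2,d2=ray(s2,*p2)
    k=np.linalg.lstsq(np.c_[d1,-d2],o2-o1,rcond=None)[0]
    a=o1+d1*k[0];b=o2+d2*k[1];return (a+b)/2,np.linalg.norm(a-b)
def proj(s,X):
    c=np.array(s['R'])@np.array(X)+np.array(s['t']);f=K(s)
    return c[0]/c[2]*f+s['cx'],c[1]/c[2]*f+s['cy']
E
python3 - <<'E'
from h import *
for n in('scene','top'):
    s=snap(n,n+'0');print(n,s['fov_y'],s['cx'],s['cy'],ray(s,280,210))
print(read_state())
E
```

```text
scene 56.09672080141647 281.2764913686211 208.0375115904682 (array([ 0.03895826, -0.36873266,  0.52015783]), array([ 0.57448655,  0.6368986 , -0.51416015]))
top 52.21050457304462 272.22448886166774 211.05981967164792 (array([0.39432501, 0.16532891, 1.08266907]), array([ 0.14261172, -0.00857524, -0.98991093]))
{'clock': 0.1, 'joint_pos': array([ 1.04517861,  0.38376434,  0.04384074,  1.59938803, -0.01790989,
        1.16120284, -0.04990383]), 'qvel': array([-2.67862801e-05, -8.96795718e-04,  2.31899122e-05, -5.10311879e-03,
        1.03066862e-03, -1.06024365e-03,  2.17501559e-04]), 'tau': array([ 2.33068444e-03, -4.34726608e+01,  1.02878273e+00, -2.50455862e+01,
        1.07918985e-02,  5.44839510e-03,  8.59769472e-06]), 'tool_pos': array([ 0.26932767, -0.59065294,  0.23001906]), 'tcp_rot': array([ 9.77200622e-01,  2.12314721e-01, -3.08430543e-04, -1.14419879e-03]), 'ft_force': array([-0.1867682 , -0.08347492,  1.04133718]), 'wrist_torque': array([-0.03236147,  0.0298293 , -0.06279566]), 'gripper_force': 0.0, 'opening': 0.08574796417297594}
```

View pics/scene0.png

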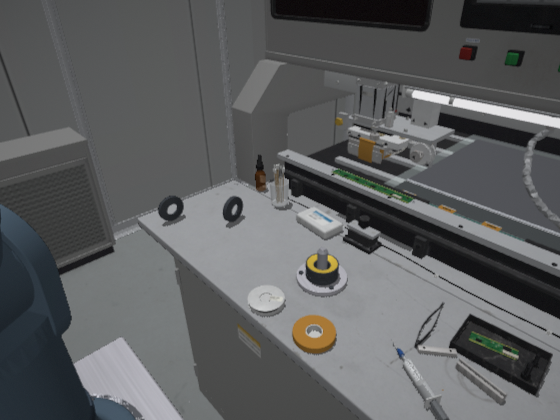

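View pics/top0.png

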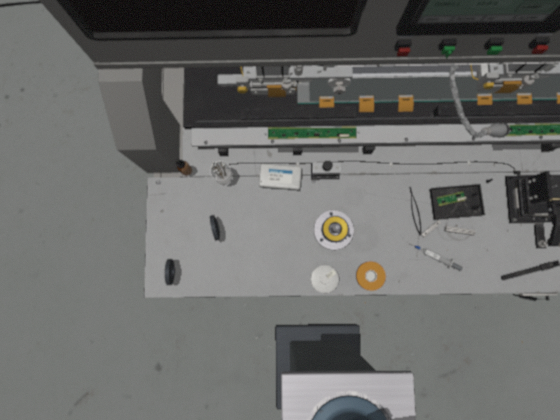

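The scene view shows two standing washers: A at scene (171,208) / top (170,271), and B at scene (233,208) / top (214,228). The stack is at top (335,230). Next I'll measure both to see which is farther right (lower y), and crop B.

Run:
```python
from h import *
s=snap('scene');t=snap('top')
print('base',proj(t,[0,0,0]))
for n,a,b in(('A',(171,208),(170,271)),('B',(233,208),(214,228))): print(n,tri(s,a,t,b))
def big(s,u,v,w,h,k): 
    return cv2.resize(s['image'][v-h:v+h,u-w:u+w,::-1],None,fx=k,fy=k,interpolation=cv2.INTER_CUBIC)
a=big(s,233,208,20,20,9);b=big(t,214,228,20,20,9)
c=big(s,322,265,30,30,6);d=big(t,335,230,30,30,6)
cv2.imwrite('pics/c1.png',np.r_[np.c_[a,b],np.zeros((4,720,3),np.uint8),np.c_[c,d]][:600] if 0 else np.c_[a,b])
# washer B dark mask in top & scene
for n,s_,u,v in(('scene',s,233,208),('top',t,214,228)):
    r=20;im=s_['image'][v-r:v+r,u-r:u+r].astype(int);m=(im.max(2)<85).astype(np.uint8)
    nn,l,st,ce=cv2.connectedComponentsWithStats(m)
    i=1+np.argmax(st[1:,4]);x,y,w,h,A=st[i];print(n,'bbox',u-r+x,v-r+y,w,h,A,ce[i]+[u-r,v-r])
    pts=cv2.findContours((l==i).astype(np.uint8),0,2)[0][0];print(cv2.minAreaRect(pts)[1:], np.array(cv2.minAreaRect(pts)[0])+[u-r,v-r])
# stack: yellow ring and arbor
for n,s_,u,v in(('scene',s,322,265),('top',t,335,230)):
    r=25;im=np.ascontiguousarray(s_['image'][v-r:v+r,u-r:u+r]);hsv=cv2.cvtColor(im,cv2.COLOR_RGB2HSV)
    m=cv2.inRange(hsv,(18,110,80),(35,255,255));p=cv2.findNonZero(m);h=cv2.convexHull(p);e=cv2.fitEllipse(h)
    c=np.array(e[0])+[u-r,v-r];print(n,'yellow ell',c,e[1],plane(s_,*c,.038))
```

```text
base (np.float64(349.20452801744614), np.float64(439.0840748856223))
A (array([0.39867743, 0.42609912, 0.03351478]), np.float64(0.0013465864618617404))
B (array([0.50381691, 0.31827876, 0.03573558]), np.float64(0.0028000941231305534))Traceback (most recent call last):
  File "<stdin>", line 9, in <module>
cv2.error: OpenCV(4.12.0) /io/opencv/modules/imgcodecs/src/loadsave.cpp:1058: error: (-215:Assertion failed) image.channels() == 1 || image.channels() == 3 || image.channels() == 4 in function 'imwrite_'
```

B (y=0.318) is farther right than A (y=0.426), so B is the target.

Run:
```python
from h import *
s=snap('scene');t=snap('top')
def big(s,u,v,w,h,k): 
    return cv2.resize(s['image'][v-h:v+h,u-w:u+w,::-1],None,fx=k,fy=k,interpolation=cv2.INTER_CUBIC)
cv2.imwrite('pics/c1.png',np.vstack([np.hstack([big(s,233,208,20,20,7),big(t,214,228,20,20,7)]),np.hstack([big(s,322,265,28,28,5),big(t,335,230,28,28,5)])]))
for n,s_,u,v in(('scene',s,233,208),('top',t,214,228)):
    r=20;im=s_['image'][v-r:v+r,u-r:u+r].astype(int);m=(im.max(2)<85).astype(np.uint8)
    nn,l,st,ce=cv2.connectedComponentsWithStats(m)
    i=1+np.argmax(st[1:,4]);x,y,w,h,A=st[i];print(n,'bbox',u-r+x,v-r+y,w,h,A,ce[i]+[u-r,v-r])
    pts=cv2.findContours((l==i).astype(np.uint8),0,2)[0][0];q=cv2.minAreaRect(pts);print(q[1:],np.array(q[0])+[u-r,v-r])
for n,s_,u,v in(('scene',s,322,265),('top',t,335,230)):
    r=25;im=np.ascontiguousarray(s_['image'][v-r:v+r,u-r:u+r]);hsv=cv2.cvtColor(im,cv2.COLOR_RGB2HSV)
    m=cv2.inRange(hsv,(18,110,80),(35,255,255));p=cv2.findNonZero(m);h=cv2.convexHull(p);e=cv2.fitEllipse(h)
    c=np.array(e[0])+[u-r,v-r];print(n,'yellow ell',c,e[1],plane(s_,*c,.038))
```

```text
scene bbox 223 197 21 31 415 [232.73493976 211.11084337]
((29.710020065307617, 19.877925872802734), 85.91438293457031) [232.7385788  211.84010124]
top bbox 210 216 11 24 170 [215.58235294 227.61176471]
((24.62160873413086, 7.701031684875488), 77.47119140625) [215.68823624 227.34705925]
scene yellow ell [321.76540184 263.12944412] (19.54568862915039, 30.916976928710938) [0.50028253 0.02487427 0.038     ]
top yellow ell [334.84713554 228.55343437] (23.90413475036621, 24.55725860595703) [0.49720744 0.02293255 0.038     ]
```

View pics/c1.png

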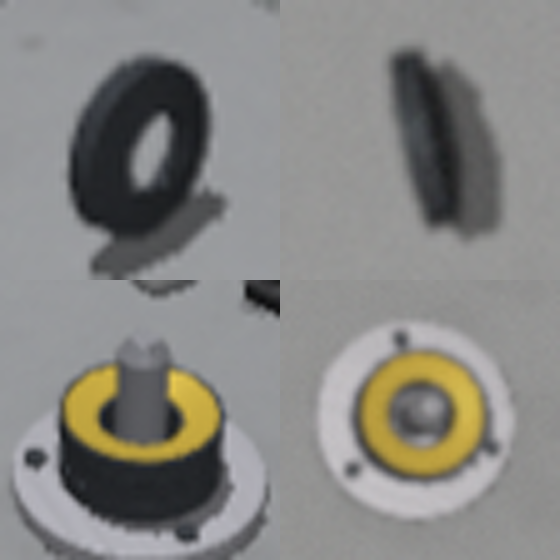

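B (top (214,228)) is the target. It has lower y than A, so it is farther right, and it matches the description. Its dark crowned face looks at the scene camera (toward -y), with the axis about (0.17,-0.985), so the push goes toward +y. The stack axis is near (0.499,0.024). I'll approach with the fingers shut.

```bash
python3 -m crank '[{"claw":0,"xyz":[0,0,0],"roll":0.128},{"claw":0,"xyz":[0,0,0],"roll":0.128},{"claw":0,"xyz":[31,-44,0],"roll":0},{"claw":0,"xyz":[31,-44,0],"roll":0},{"claw":0,"xyz":[31,-44,0],"roll":0},{"claw":0,"xyz":[31,-44,0],"roll":0},{"claw":0,"xyz":[31,-44,0],"roll":0},{"claw":0,"xyz":[31,-44,0],"roll":0},{"claw":0,"xyz":[31,-44,0],"roll":0},{"claw":0,"xyz":[31,-44,0],"roll":0}]'
python3 -m crank '[{"claw":0,"xyz":[18,-54,0],"roll":0},{"claw":0,"xyz":[18,-54,0],"roll":0},{"claw":0,"xyz":[18,-54,0],"roll":0},{"claw":0,"xyz":[18,-54,0],"roll":0},{"claw":0,"xyz":[18,-54,0],"roll":0},{"claw":0,"xyz":[18,-54,0],"roll":0},{"claw":0,"xyz":[18,-54,0],"roll":0},{"claw":0,"xyz":[18,-54,0],"roll":0},{"claw":0,"xyz":[0,0,0],"roll":0}]'
```

```text
clock: 1.55
tool_pos: [0.4544, -0.2007, 0.2316]
tcp_rot: [0.996, 0.086, 0.0, 0.0]
ft_force: [1.2, -0.7, 1.5]
opening: 0.0
gripper_force: 0.0
clock: 2.68
tool_pos: [0.5202, 0.2553, 0.2317]
tcp_rot: [0.996, 0.091, 0.0, -0.003]
ft_force: [0.4, 0.1, 0.3]
opening: -0.0
gripper_force: 0.0
```

```bash
python3 -m crank '[{"claw":0,"xyz":[0,0,50],"roll":0},{"claw":0,"xyz":[0,0,50],"roll":0},{"claw":0,"xyz":[0,0,50],"roll":0},{"claw":0,"xyz":[0,0,27],"roll":0},{"claw":0,"xyz":[0,0,0],"roll":0}]'
python3 - <<'E'
from h import *
s=snap('scene');t=snap('top')
b=lambda s,u,v:cv2.resize(s['image'][v-35:v+35,u-35:u+35,::-1],None,fx=5,fy=5,interpolation=cv2.INTER_CUBIC)
cv2.imwrite('pics/c2.png',np.hstack([b(s,240,200),b(t,220,228)]))
p=read_state()['tool_pos'];print(p,proj(s,p),proj(t,p))
for z in(.032,.055):print(z,plane(t,214.8,227.5,z))
E
```

```text
clock: 3.3
tool_pos: [0.5198, 0.2454, 0.0516]
tcp_rot: [0.996, 0.085, -0.003, 0.002]
ft_force: [-0.7, -0.5, 0.6]
opening: 0.0002
gripper_force: 0.0
[0.52267406 0.24763929 0.05508921] (np.float64(256.7244130779949), np.float64(209.13585923560984)) (np.float64(242.39021130171145), np.float64(218.56449520564487))
0.032 [0.5042563  0.31764337 0.032     ]
0.055 [0.50184981 0.31430908 0.055     ]
```

View pics/c2.png

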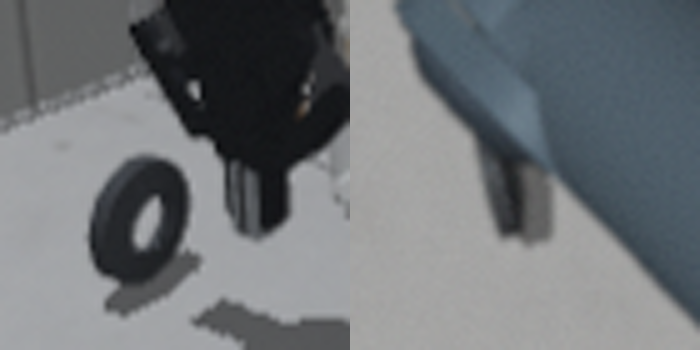

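The washer still stands, at left crop (140,220), and the shut fingers are on its crowned side at the right height. I'll push slowly.

```bash
python3 -m crank '[{"claw":0,"xyz":[-6,-14,0],"roll":0},{"claw":0,"xyz":[0,-12,0],"roll":0},{"claw":0,"xyz":[0,-6,0],"roll":0},{"claw":0,"xyz":[0,-5,0],"roll":0},{"claw":0,"xyz":[0,-5,0],"roll":0},{"claw":0,"xyz":[0,-5,0],"roll":0},{"claw":0,"xyz":[0,-5,0],"roll":0},{"claw":0,"xyz":[0,-5,0],"roll":0}]'
python3 - <<'E'
from h import *
s=snap('scene')
b=lambda s,u,v:cv2.resize(s['image'][v-35:v+35,u-35:u+35,::-1],None,fx=6,fy=6,interpolation=cv2.INTER_CUBIC)
cv2.imwrite('pics/c3.png',b(s,235,205))
E
```

```text
clock: 4.4
tool_pos: [0.5062, 0.3034, 0.0542]
tcp_rot: [0.996, 0.086, -0.0, 0.0]
ft_force: [0.0, -0.2, 0.3]
opening: -0.0001
gripper_force: 0.1
```

View pics/c3.png

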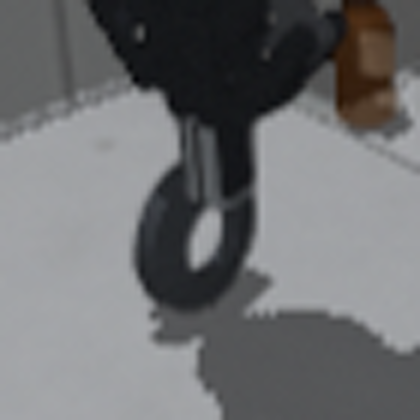

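The fingers now touch near the washer's top, at crop (205,195), with almost no force. I'll keep pushing.

```bash
python3 -m crank '[{"claw":0,"xyz":[0,-5,0],"roll":0},{"claw":0,"xyz":[0,-5,0],"roll":0},{"claw":0,"xyz":[0,-5,0],"roll":0},{"claw":0,"xyz":[0,-5,0],"roll":0},{"claw":0,"xyz":[0,-5,0],"roll":0},{"claw":0,"xyz":[0,-5,0],"roll":0},{"claw":0,"xyz":[0,0,0],"roll":0},{"claw":0,"xyz":[0,0,0],"roll":0}]'
python3 -m crank '[{"claw":0,"xyz":[0,30,-30],"roll":0},{"claw":0,"xyz":[0,50,-20],"roll":0},{"claw":0,"xyz":[0,50,0],"roll":0},{"claw":1,"xyz":[0,50,0],"roll":0},{"claw":1,"xyz":[0,0,0],"roll":0}]'
python3 - <<'E'
from h import *
s=snap('scene');t=snap('top')
b=lambda s,u,v:cv2.resize(s['image'][v-35:v+35,u-35:u+35,::-1],None,fx=5,fy=5,interpolation=cv2.INTER_CUBIC)
cv2.imwrite('pics/c4.png',np.hstack([b(s,225,205),b(t,210,228)]))
E
```

```text
clock: 5.45
tool_pos: [0.5011, 0.3326, 0.0543]
tcp_rot: [0.996, 0.086, -0.0, 0.0]
ft_force: [0.3, 0.6, -0.9]
opening: -0.0002
gripper_force: 0.0
clock: 6.08
tool_pos: [0.5332, 0.1478, 0.1039]
tcp_rot: [0.997, 0.08, -0.0, 0.002]
ft_force: [0.3, -0.4, -0.2]
opening: 0.0356
gripper_force: 0.0
```

View pics/c4.png

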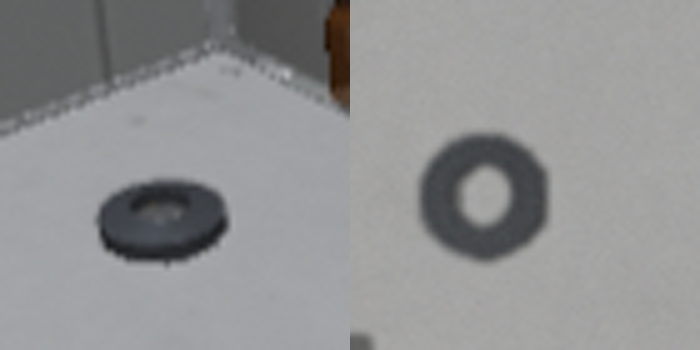

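The washer lies crown up, hollow side down, at top crop (485,197). Next I'll measure it and the stack from both views.

```bash
cat > m.py <<'E'
from h import *
def dark(s,u,v,r=22,th=110,chan=None):
    im=s['image'][v-r:v+r,u-r:u+r].astype(np.uint8);g=im.max(2)
    m=(g<th).astype(np.uint8);n,l,st,c=cv2.connectedComponentsWithStats(m);i=1+np.argmax(st[1:,4])
    cs,h=cv2.findContours((l==i).astype(np.uint8),cv2.RETR_CCOMP,cv2.CHAIN_APPROX_NONE)
    o=max(cs,key=len);e=cv2.fitEllipse(o);holes=[c for c,hh in zip(cs,h[0]) if hh[3]>=0 and len(c)>=5]
    k=max(holes,key=len,default=None);eh=cv2.fitEllipse(k) if k is not None else None
    off=np.array([u-r,v-r]);return np.array(e[0])+off,e[1],(None if eh is None else np.array(eh[0])+off),eh and eh[1]
E
python3 - <<'E'
from m import *
s=snap('scene');t=snap('top')
a=dark(t,202,232);b=dark(s,223,214);print(a);print(b)
for z in(.005,.010):print('outer top',z,plane(t,*a[0],z))
print('outer scene z.0075',plane(s,*b[0],.0075),'tri',tri(t,a[0],s,b[0]))
if a[2] is not None and b[2] is not None: print('bore tri',tri(t,a[2],s,b[2]))
c={}
for n,s_,u,v in(('s',s,322,265),('t',t,335,230)):
    r=25;im=np.ascontiguousarray(s_['image'][v-r:v+r,u-r:u+r]);hsv=cv2.cvtColor(im,cv2.COLOR_RGB2HSV)
    m=cv2.inRange(hsv,(15,90,60),(38,255,255));cs=max(cv2.findContours(m,0,1)[0],key=len)
    e=cv2.fitEllipse(cv2.convexHull(cs));c[n]=np.array(e[0])+[u-r,v-r];print(n,c[n],e[1],cv2.boundingRect(cs))
print('stack tri',tri(s,c['s'],t,c['t']))
st=read_state();print(st['tool_pos'],st['tcp_rot'],st['opening'])
E
```

```text
(array([201.2775631 , 231.87627983]), (24.126293182373047, 24.62443733215332), array([201.45185471, 231.63543892]), (11.261489868164062, 13.180974006652832))
(array([222.09881783, 213.77702332]), (15.27249526977539, 25.82581901550293), None, None)
outer top 0.005 [0.49641585 0.35570732 0.005     ]
outer top 0.01 [0.49594218 0.35482403 0.01      ]
outer scene z.0075 [0.4954372  0.35368512 0.0075    ] tri (array([0.49638862, 0.35540982, 0.00632301]), np.float64(0.0002339981496660044))
s [321.82362938 263.15962219] (19.540279388427734, 31.101423263549805) (10, 14, 31, 20)Traceback (most recent call last):
  File "<stdin>", line 10, in <module>
ValueError: max() iterable argument is empty
```

```bash
python3 -m crank '[{"claw":1,"xyz":[0,-53,0],"roll":0},{"claw":1,"xyz":[0,-53,0],"roll":0},{"claw":1,"xyz":[0,-52,0],"roll":0},{"claw":1,"xyz":[0,-52,0],"roll":0},{"claw":1,"xyz":[0,0,0],"roll":0},{"claw":1,"xyz":[0,0,0],"roll":0}]'
python3 - <<'E'
from h import *
s=snap('scene');t=snap('top')
print('stack',tri(s,(321.8,263.14),t,(334.85,228.55)))
st=read_state();q=st['tcp_rot'];p=st['tool_pos'];print(p,q,st['opening'])
from scipy.spatial.transform import Rotation as Ro
print(Ro.from_quat(q).as_matrix().T@(np.array([.496,.355,-.003])-p)*1e3)
E
```

```text
clock: 7.02
tool_pos: [0.4947, 0.3636, 0.1041]
tcp_rot: [0.996, 0.088, -0.0, 0.0]
ft_force: [-0.3, -0.3, -0.6]
opening: 0.0855
gripper_force: 0.0
stack (array([0.49734047, 0.02293382, 0.04062503]), np.float64(0.0010233135528132519))
[0.49621931 0.36103014 0.10388909] [ 9.96355142e-01  8.52987527e-02 -1.53396712e-04  7.27523366e-04] 0.08546255132650384
[ -1.19515207   5.75294222 106.89791438]
```

```bash
python3 -m crank '[{"claw":1,"xyz":[0,6,40],"roll":0},{"claw":1,"xyz":[0,0,40],"roll":0},{"claw":1,"xyz":[0,0,20],"roll":0},{"claw":1,"xyz":[0,0,8],"roll":0},{"claw":1,"xyz":[0,0,0],"roll":0}]'
python3 -m crank '[{"claw":0.6,"xyz":[0,0,0],"roll":0},{"claw":0.6,"xyz":[0,0,0],"roll":0},{"claw":0.6,"xyz":[0,0,0],"roll":0},{"claw":0.6,"xyz":[0,0,0],"roll":0},{"claw":0.6,"xyz":[0,0,0],"roll":0}]' 40
```

```text
clock: 7.75
tool_pos: [0.4974, 0.3566, -0.0033]
tcp_rot: [0.996, 0.086, 0.0, -0.0]
ft_force: [-0.1, 0.0, -0.1]
opening: 0.0854
gripper_force: 0.0
clock: 8.38
tool_pos: [0.4982, 0.3575, -0.0016]
tcp_rot: [0.996, 0.086, 0.001, -0.001]
ft_force: [-1.0, -1.2, 5.8]
opening: 0.0617
gripper_force: 43.1
```

```bash
python3 -m crank '[{"claw":0.6,"xyz":[0,0,-10],"roll":0},{"claw":0.6,"xyz":[0,0,-20],"roll":0},{"claw":0.6,"xyz":[0,0,-30],"roll":0},{"claw":0.6,"xyz":[0,0,-40],"roll":0},{"claw":0.6,"xyz":[0,0,0],"roll":0},{"claw":0.6,"xyz":[0,0,0],"roll":0}]' 40
python3 - <<'E'
from h import *
s=snap('scene');st=read_state();p=st['tool_pos'];u,v=map(int,proj(s,p));print(p,st['tcp_rot'],st['opening'],u,v)
cv2.imwrite('pics/c5.png',cv2.resize(s['image'][v-40:v+30,u-35:u+35,::-1],None,fx=8,fy=8,interpolation=cv2.INTER_CUBIC))
E
```

```text
clock: 9.12
tool_pos: [0.4966, 0.3559, 0.0963]
tcp_rot: [0.996, 0.086, -0.0, 0.0]
ft_force: [0.2, -0.4, -2.4]
opening: 0.0615
gripper_force: 44.2
[0.49609922 0.3554208  0.09532179] [ 9.96312920e-01  8.57858136e-02 -9.15830676e-04  7.22353470e-04] 0.06153525515240873 218 182
```

View pics/c5.png

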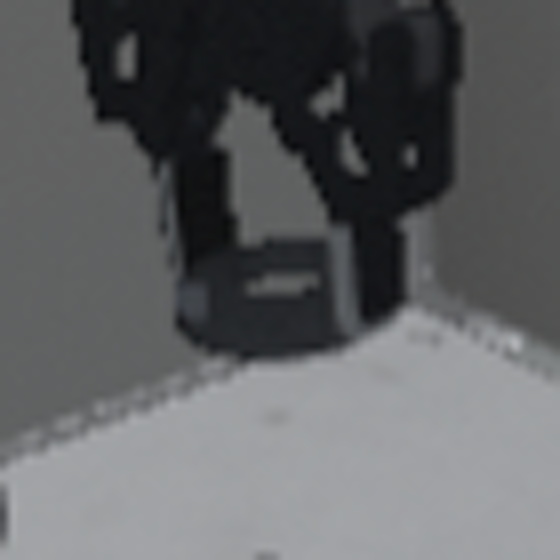

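The washer is held level between the pads, at crop (260,300). I'll carry it over the arbor.

```bash
python3 -m crank '[{"claw":0.6,"xyz":[0,15,-15],"roll":0},{"claw":0.6,"xyz":[-7,40,0],"roll":0},{"claw":0.6,"xyz":[-7,40,0],"roll":0},{"claw":0.6,"xyz":[-7,40,0],"roll":0},{"claw":0.6,"xyz":[-7,40,0],"roll":0},{"claw":0.6,"xyz":[-7,40,0],"roll":0},{"claw":0.6,"xyz":[-7,40,0],"roll":0},{"claw":0.6,"xyz":[-7,40,0],"roll":0},{"claw":0.6,"xyz":[-7,33,0],"roll":0},{"claw":0.6,"xyz":[0,0,0],"roll":0},{"claw":0.6,"xyz":[0,0,0],"roll":0}]' 40
python3 - <<'E'
from h import *
P=[]
for i in range(2):
    s=snap('scene');st=read_state();P.append(st['tool_pos'])
p=np.mean(P,0);print(P,st['tcp_rot'])
print([proj(s,x) for x in(p,[.497,.023,.075],[.497,.023,.04])])
cv2.imwrite('pics/c6.png',cv2.resize(s['image'][190:300,265:385,::-1],None,fx=5,fy=5,interpolation=cv2.INTER_CUBIC))
E
```

```text
clock: 10.55
tool_pos: [0.4976, 0.0234, 0.1114]
tcp_rot: [0.996, 0.085, -0.0, -0.0]
ft_force: [-0.3, 0.0, -2.0]
opening: 0.0617
gripper_force: 44.3
[array([0.49769404, 0.02435694, 0.11143825]), array([0.49772747, 0.02484109, 0.11142246])] [ 9.96232102e-01  8.67264865e-02  1.63143938e-05 -3.39296790e-04]
[(np.float64(322.44360823096054), np.float64(232.28470074773838)), (np.float64(322.07353312233914), np.float64(248.82748345031044)), (np.float64(321.37932868707156), np.float64(263.49660867107116))]
```

View pics/c6.png

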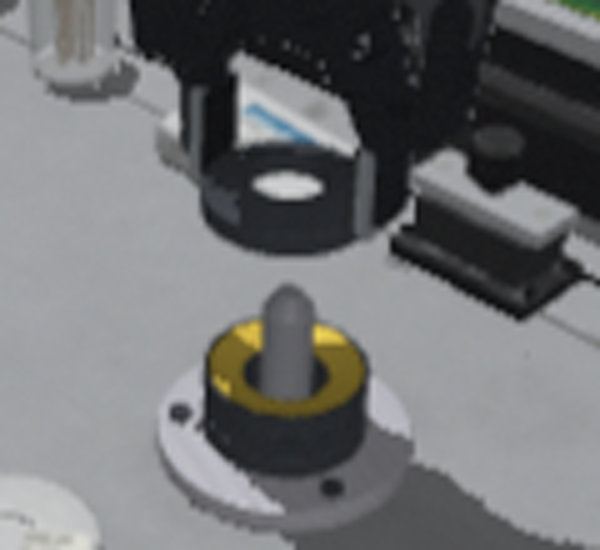

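The bore (crop (288,185)) lines up with the arbor (crop (288,300)), so I'm lowering in stages.

```bash
python3 -m crank '[{"claw":0.6,"xyz":[0,1,20],"roll":0},{"claw":0.6,"xyz":[0,0,10],"roll":0},{"claw":0.6,"xyz":[0,0,8],"roll":0},{"claw":0.6,"xyz":[0,0,6],"roll":0},{"claw":0.6,"xyz":[0,0,6],"roll":0},{"claw":0.6,"xyz":[0,0,0],"roll":0}]' 40
python3 -m crank '[{"claw":0.6,"xyz":[0,0,5],"roll":0},{"claw":0.6,"xyz":[0,0,5],"roll":0},{"claw":0.6,"xyz":[0,0,0],"roll":0}]' 40
```

```text
clock: 11.4
tool_pos: [0.4977, 0.0227, 0.0609]
tcp_rot: [0.996, 0.086, -0.0, -0.0]
ft_force: [0.3, -0.3, -1.7]
opening: 0.0616
gripper_force: 44.3
clock: 11.78
tool_pos: [0.4975, 0.0226, 0.0508]
tcp_rot: [0.996, 0.086, -0.001, -0.0]
ft_force: [0.0, -0.6, -1.3]
opening: 0.0617
gripper_force: 44.3
```

No contact force, and the arbor is through the bore. Going down to the stack.

```bash
python3 -m crank '[{"claw":0.6,"xyz":[0,0,4],"roll":0},{"claw":0.6,"xyz":[0,0,4],"roll":0},{"claw":0.6,"xyz":[0,0,3],"roll":0},{"claw":0.6,"xyz":[0,0,1],"roll":0},{"claw":0.6,"xyz":[0,0,0],"roll":0}]' 40
python3 -m crank '[{"claw":0.6,"xyz":[0,0,1],"roll":0},{"claw":0.6,"xyz":[0,0,0],"roll":0}]' 40
```

```text
clock: 12.4
tool_pos: [0.498, 0.0227, 0.0392]
tcp_rot: [0.996, 0.086, -0.0, -0.0]
ft_force: [0.0, 0.6, -1.4]
opening: 0.0617
gripper_force: 44.3
clock: 12.65
tool_pos: [0.4983, 0.0227, 0.0385]
tcp_rot: [0.996, 0.086, 0.0, 0.0]
ft_force: [-1.0, -0.3, -1.2]
opening: 0.0617
gripper_force: 44.4
```

```bash
python3 -m crank '[{"claw":0.6,"xyz":[0,0,1],"roll":0},{"claw":0.6,"xyz":[0,0,0],"roll":0}]' 40
python3 -m crank '[{"claw":0.6,"xyz":[0,0,1],"roll":0},{"claw":0.6,"xyz":[0,0,0],"roll":0}]' 40
```

```text
clock: 12.9
tool_pos: [0.4983, 0.0227, 0.0383]
tcp_rot: [0.996, 0.086, 0.0, 0.0]
ft_force: [-2.0, 0.4, 6.2]
opening: 0.0618
gripper_force: 45.1
clock: 13.15
tool_pos: [0.4983, 0.0227, 0.0382]
tcp_rot: [0.996, 0.086, -0.0, 0.001]
ft_force: [-4.4, -0.2, 13.0]
opening: 0.0611
gripper_force: 45.8
```

The washer is seated: the wrist shows 13 N upward and the height has stopped changing. Releasing and retreating straight up.

```bash
python3 -m crank '[{"claw":0.6,"xyz":[0,0,-1],"roll":0},{"claw":0.85,"xyz":[0,0,0],"roll":0},{"claw":1,"xyz":[0,0,0],"roll":0},{"claw":1,"xyz":[0,0,0],"roll":0},{"claw":1,"xyz":[0,0,0],"roll":0},{"claw":1,"xyz":[0,0,-10],"roll":0},{"claw":1,"xyz":[0,0,-30],"roll":0},{"claw":1,"xyz":[0,0,-50],"roll":0},{"claw":1,"xyz":[0,0,-50],"roll":0},{"claw":1,"xyz":[0,40,-20],"roll":0},{"claw":1,"xyz":[0,60,0],"roll":0},{"claw":1,"xyz":[0,60,0],"roll":0}]'
python3 -m crank '[{"claw":1,"xyz":[0,60,0],"roll":0},{"claw":1,"xyz":[0,60,0],"roll":0},{"claw":1,"xyz":[0,0,0],"roll":0}]'
python3 - <<'E'
from h import *
s=snap('scene');t=snap('top')
b=lambda s,u,v:cv2.resize(s['image'][v-35:v+35,u-35:u+35,::-1],None,fx=5,fy=5,interpolation=cv2.INTER_CUBIC)
cv2.imwrite('pics/c7.png',np.hstack([b(s,322,255),b(t,335,230)]))
E
```

```text
clock: 14.65
tool_pos: [0.5263, -0.1361, 0.1991]
tcp_rot: [0.996, 0.087, 0.001, 0.001]
ft_force: [0.7, 0.0, -0.4]
opening: 0.0854
gripper_force: 0.0
clock: 15.02
tool_pos: [0.5446, -0.2615, 0.1977]
tcp_rot: [0.997, 0.08, 0.0, 0.002]
ft_force: [-0.3, -0.0, -0.2]
opening: 0.0853
gripper_force: 0.0
```

View pics/c7.png

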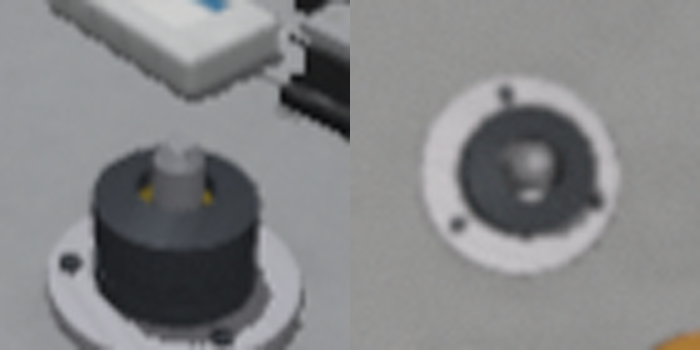

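The washer lies flat and crown up on the stack, with the arbor through its bore. The rims match at scene crop (175,200), and the offset in the top crop is what parallax would give.

```bash
python3 -c "
from cell import ticket
print(ticket.finish_job())"
```

```text
the job is handed in; nothing more can be done
None
```

I tipped the washer over hollow side down, lowered it onto the stack, released it and handed the job in at about 15 s; the last picture shows it lying flat on the stack, but no verdict came back.

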